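# Snap the hook peg home and tug-test it

### The job

Lift the chrome hook peg out of the square toothbrush block and press it straight down into the round snap socket until it clicks fully home, collar on the socket. Then tug it straight up at a steady 10 N or so for about a second to prove that it is held, and let go of it, leaving it upright and fully home. Never push or pull it against the socket with more than about 20 N, and leave everything else on the sill where it is.

Things in the scene. Friction and masses are not known exactly. Their poses are not given: they have to be found in the camera images.
- peg: chrome hook peg, about 220 g, upright in the holder, collar resting on the holder's top. Origin: centre of the underside of its collar (33 mm across, 4 mm thick), which is the seating face; z up along the peg. A hook of 7 mm bar leaves the barrel at z = 37 mm along +x, reaches 40 mm from the axis and turns up to z = 55 mm.
- peg_grip (a point): where to grip the peg: on its axis, 30 mm above its origin, on the round barrel 22 mm across that runs from 4 to 50 mm above the origin. Fingers go on the peg's +y and -y sides (the hook points to +x), tips above the collar.
- peg_tip (a point): lower end of the peg's snap tail, on its axis, 36 mm below its origin. The tail is a cone 8 mm across at the tip widening to 20 mm at 12 mm from the tip, then steps in to a 10 mm waist, then a 20 mm neck under the collar.
- holder: square white ceramic toothbrush block, 74 x 74 x 45 mm, fixed to the sill, with one plain hole 27 mm across and 38 mm deep in its top; the peg is parked loosely in it. Origin: centre of its underside, z up.
- foot: round black rubber foot, 72 mm across, fixed to the sill, on which the snap socket stands. Origin: centre of its underside on the sill, z up.
- socket (a joint): vertical give of the round white plastic snap socket (66 mm across, its top 48 mm above the sill, bore 24 mm across right through) on its rubber foot: 0 at rest, positive when pulled up, negative when pushed down, in m; about 1 mm per 7 N. Four sprung, greased balls in the bore, 10 to 16 mm below the top, snap into the waist of the peg's tail; the peg may have any yaw.
- socket_mouth (a point): centre of the bore's mouth, in the flat top; peg origin here = fully home. Going in, the balls resist from 24 to 18 mm above home on; the push climbs to about 15 N, then they snap in and the peg runs down until the collar stops hard. Home, it has free play upward, 1.5 to 7 mm, unknown beforehand; then the pull climbs about 5 N per mm lifted; above 30 N it tears out.
- tumbler: green glass tumbler, 68 mm wide, 95 mm tall, loose bystander. Origin: centre of its underside.
- pot: round white ceramic pot with a twist lid (bar grip on top), 82 mm wide, 70 mm tall, loose bystander. Origin: centre of its underside.
- comb: black comb lying flat, 150 x 30 x 5 mm, loose bystander. Origin: centre of its underside.
- clip: aluminium hair clip lying flat, 62 x 12 x 10 mm, loose bystander. Origin: centre of its underside.
- soap: clear plastic soap bottle with a white cap, 54 mm wide, 150 mm tall, loose bystander. Origin: centre of its underside.
- mug: white ceramic mug with a handle, 76 mm wide, 85 mm tall, loose bystander. Origin: centre of its underside.
- nailbrush: wooden nail brush, 85 x 40 x 30 mm, loose bystander. Origin: centre of its underside.
Mind the look-alikes: they are no part of the job. Leave any green, pink or purple look-alike of the peg alone.

How it is judged:
By the outcome, as a careful person would: the job done as asked, in the order asked, and still so for the second after the job is handed in, with the robot touching nothing.
It also fails if it takes over 72 s, if anything falls off the work surface, if the arm or the gripper's body presses on something with over 40 N, if the wrist force passes 120 N, or if a joint passes its speed limit or range.

### The arm

A 7-joint arm with a two-finger parallel gripper is mounted at the origin on the work surface. World frame = base frame: x ahead of the robot, y to its left, z up, the work surface at z = 0. Lengths are in m, angles in rad, forces in N, time in s.
With the tool pointing down it reaches from about 0.4 to 0.85 m from the base axis. Payload 4.5 kg.
Tool frame: the origin (TCP) lies midway between the tips of the shut fingers; the grasp point (between the pads) lies 19 mm behind it; z points along the fingers, y is the line along which they close (so a half turn about z gives the same grasp; the last joint's range is limited). The gripper opens to 88 mm and grips with 3 to 60 N. Pads are 18 mm wide; open, the fingers measure 123 mm over their backs; the gripper's body (75 mm by 187 mm) begins 45 mm behind the grasp point.
Start: joints at [1.239, 0.689, -0.195, 1.565, 0.157, 0.902, -0.215], TCP at [0.224, -0.584, 0.239] pointing down, gripper open.
Joint ranges: [-3.01, 3.01], [-0.46, 2.08], [-1.47, 1.51], [0.13, 2.56], [-1, 4.14], [0.04, 2.09], [-2.66, 2.66]. Speed limits (rad/s): [2.57, 2.57, 3.14, 3.14, 3.14, 3.14, 3.14].

### API

Orientations are given as a unit quaternion [x, y, z, w].
In Python, from plant import r, eyes, finish_job gives the robot as it stands. The module is installed in compiled form; this text tells all that it offers.
- The arm moves only by the tool move_arm, never from a script. Its argument "motion" is a list of rows, each a list of 7 numbers: the shift along the tool's x, y, z in mm, then the turn, a rotation vector about the tool's x, y, z in degrees, then the closure, from 0 (fully open) to 1 (shut). A call has 1 to 5 rows; each row is the pose to reach, as a shift and turn from the pose commanded when the call began, along the tool's axes at that moment; what a row does not reach only later rows make up. A row lasts 1/8 s, in which the tool goes at most 62.5 mm and 10.7 degrees, less where a joint would pass 70% of its speed; a pose out of reach is approached as far as the arm can. A call with a gripper value outside its range is refused whole. The fingers move at their own pace and stop on an object; "newtons" is the grip in N (left out, the last holds). Time passes only in rows, so rows that repeat a pose let the fingers close. It gives the time, the measured TCP pose, the force, the opening and the grip force at its end, in the units of the state.
- r.get_state(): the state, without advancing time (a new reading comes with each control period).
- eyes.snapshot(name): name is "side" or "top"; returns a dict with "frame" (400x640x3 uint8, red, green, blue), "z_map" (400x640 float32, m along the optical axis (not along the pixel's ray), 0 where there is no reading), "intrinsics" (3x3 intrinsics, pixels), "dist" ([k1, k2, p1, p2, k3] as OpenCV has them; the pictures are not rectified), "world_to_cam" (4x4, takes a point from world to camera coordinates). Camera axes: x right, y down, z forward; pixel columns grow to the right and rows downward; lengths in m; the calibration is good to about 2 mm. A picture is of the moment at which its call begins.
- finish_job(): hands the job in; it is judged then, once.
The state is a dict: "clock": time; "q": joint angles; "qd": joint speeds; "joint_torque": joint torques, N m; "tool_pos": TCP position; "eef_rot": TCP orientation; "contact_force": force on the tool from outside, world axes, zero at the start; "moment": the same for the moment, N m; "opening": opening from 0.0 (shut) to 1.0 (fully open); "finger_force": force on a finger pad.
Only numpy, scipy, OpenCV 4.12 (cv2) and the standard library are available. Lean on these libraries where they do the work, as an engineer would, in place of code of your own. Each camera call takes 0.05 s, during which the arm holds its last target. There are 200 camera calls.

## Working session

There is one attempt and no reset: what is moved stays moved. The work goes in short steps, Python scripts to look and compute and a tool call to move; the robot and the scene stay as the last step left them, time stands still between calls to the robot, and variables do not carry over. Pictures are saved under pics/ and viewed, at most 10 in all, crops included, and the job is handed in when it is done.

Besides the shell and the picture viewer there is one more tool, called after "Call:" in YAML: its name, and indented under it one key for each argument. move_arm: Moves the arm, as the interface text tells. Its arguments: {"type":"object","properties":{"motion":{"type":"array","items":{"type":"array","items":{"type":"number"}}},"newtons":{"type":"number"}},"required":["motion"]}

```bash
mkdir -p pics; cat > h.py <<'E'
import numpy as np, cv2
from plant import r, eyes, finish_job
def snap(n,f):
    s=eyes.snapshot(n); np.savez('pics/%s.npz'%f,**s); cv2.imwrite('pics/%s.png'%f,s['frame'][:,:,::-1]); return s
def load(f): return np.load('pics/%s.npz'%f)
def world(s,u,v,z=None,depth=None):
    """pixel -> world, by plane height z, or by depth"""
    K=s['intrinsics'];p=cv2.undistortPoints(np.array([[[u,v]]],float),K,s['dist'])[0,0]
    T=np.linalg.inv(s['world_to_cam']); d=T[:3,:3]@np.array([p[0],p[1],1]);o=T[:3,3]
    if z is not None: return o+d*(z-o[2])/d[2]
    if depth is None: depth=float(s['z_map'][int(round(v)),int(round(u))])
    return o+d*depth
def pix(s,P):
    W=s['world_to_cam'];rv=cv2.Rodrigues(W[:3,:3])[0]
    return cv2.projectPoints(np.array(P,float).reshape(-1,1,3),rv,W[:3,3],s['intrinsics'],s['dist'])[0][:,0]
E
python3 - <<'E'
from h import *
np.set_printoptions(precision=4,suppress=True)
a=snap('top','t0');b=snap('side','s0')
for s in(a,b): print(np.linalg.inv(s['world_to_cam']),s['intrinsics'][0,0])
st=r.get_state(); print(st)
E
```

```text
[[ 0.0296 -0.9968  0.0736  0.4742]
 [-0.9995 -0.0302 -0.0057  0.0302]
 [ 0.0079 -0.0734 -0.9973  1.1623]
 [ 0.      0.      0.      1.    ]] 459.91864776556474
[[-0.771  -0.492   0.4043  0.0466]
 [-0.6368  0.5966 -0.4884  0.6391]
 [-0.0009 -0.6341 -0.7733  1.0596]
 [ 0.      0.      0.      1.    ]] 507.585414743992
{'clock': 0.1, 'q': array([ 1.2388,  0.6899, -0.1945,  1.5662,  0.1573,  0.9025, -0.2151]), 'qd': array([-0.0002, -0.0032,  0.0007, -0.0027, -0.0005, -0.0015, -0.0002]), 'joint_torque': array([ -0.0036, -52.8496,  -1.2716, -15.3837,  -0.0526,   0.002 ,
         0.0001]), 'tool_pos': array([ 0.2233, -0.5831,  0.238 ]), 'eef_rot': array([ 0.9833,  0.1819, -0.0002, -0.0008]), 'contact_force': array([ 0.6511,  0.7433, -0.5768]), 'moment': array([-0.004 ,  0.0087, -0.0061]), 'finger_force': 0.0, 'opening': 0.9997845987651717}
```

View pics/t0.png

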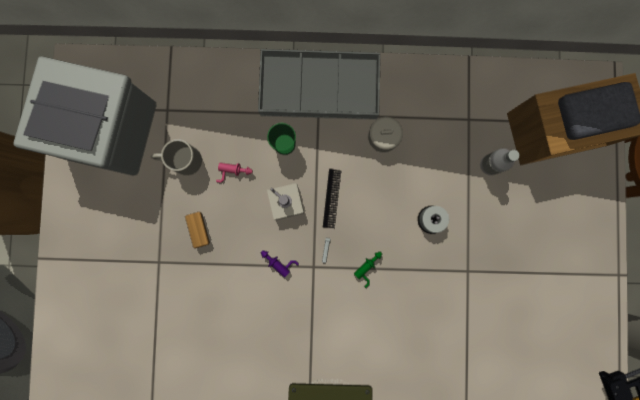

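View pics/s0.png

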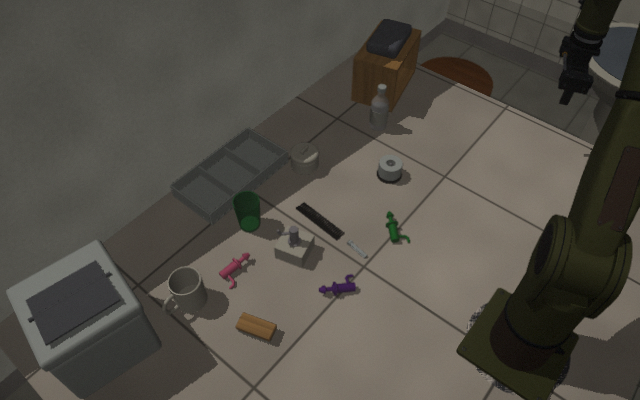

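The top view shows the white square holder with the upright grey peg at about (284,200). The white round socket is at (434,220). Pink (235,170), purple (277,263) and green (368,266) look-alikes are lying flat. Only the chrome one stands in the holder, so that is the peg. I'll confirm it in an enlarged crop.

```bash
python3 - <<'E'
from h import *
np.set_printoptions(precision=4,suppress=True)
a=load('t0');b=load('s0')
def c(s,x,y,w,h,k): return cv2.resize(s['frame'][y:y+h,x:x+w,::-1],(w*k,h*k),interpolation=cv2.INTER_CUBIC)
A=c(a,259,175,50,50,8);B=c(a,409,195,50,50,8)
C=c(b,270,215,50,50,4) ;D=c(b,365,145,50,50,4)
C=cv2.resize(C,(400,400)); 
D=cv2.resize(D,(400,400))
im=np.vstack([np.hstack([A,B]),np.hstack([C,D])]);cv2.imwrite('pics/c0.png',cv2.resize(im,(600,600),interpolation=cv2.INTER_AREA))
print((a['z_map'][190:212:2,270:302:2]*1000).astype(int))
for u,v in((284,200),(290,212),(434,220),(425,220)): print(u,v,world(a,u,v))
E
```

```text
[[1122 1069 1078 1118 1120 1119 1121 1122 1121 1120 1122 1124 1122 1120
  1127 1168]
 [1117 1122 1080 1079 1122 1121 1120 1120 1118 1122 1120 1120 1121 1121
  1119 1167]
 [1119 1120 1117 1080 1080 1124 1116    0 1117 1120 1121 1124 1121 1120
  1119 1167]
 [1118 1119 1119 1118 1081 1070 1070 1069 1067 1116 1116 1121 1117 1119
  1117 1167]
 [1122 1116 1117 1116 1118 1072 1068 1069 1068 1080 1114 1123 1122 1117
  1119 1134]
 [1118 1117 1118 1117 1118 1067 1070 1071 1065 1078 1112 1118 1121 1122
  1121 1119]
 [1121 1121 1117 1122 1118 1071 1065 1066 1065 1098 1113 1122 1115 1119
  1115 1121]
 [1121 1115 1119 1114 1117 1117 1111 1086 1100 1116 1113 1119 1118 1119
  1117 1118]
 [1161 1116 1119 1119 1115 1118 1115 1118 1112 1111 1117 1121 1122 1117
  1118 1120]
 [1163 1119 1116 1116 1114 1117 1117 1118 1117 1120 1117 1113 1118 1119
  1117 1112]
 [1160 1118 1113 1117 1115 1117 1118 1119 1117 1114 1118 1116 1115 1119
  1115 1118]]
284 200 [0.5476 0.1227 0.0925]
290 212 [0.522  0.1111 0.0461]
434 220 [ 0.5144 -0.2489  0.0076]
425 220 [ 0.5124 -0.2176  0.046 ]
```

View pics/c0.png

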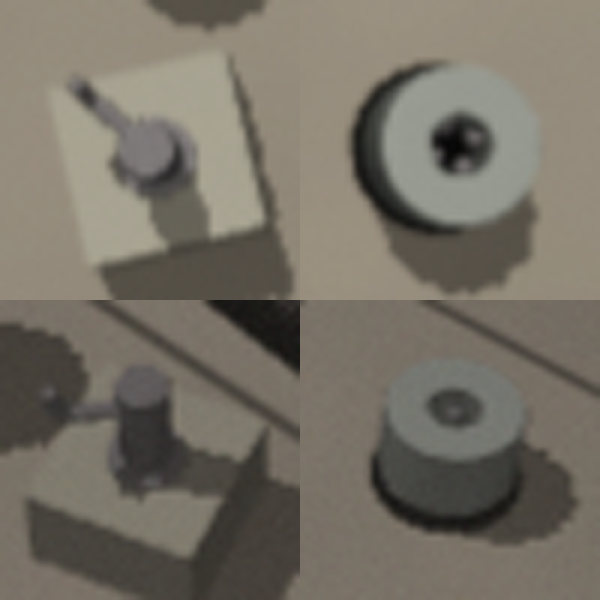

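The crop confirms the chrome peg upright in the square block, with its barrel top at top-pixel (283.6,199.2) and the hook tip near (272,190). The socket top is centred at (435.6,218.5), with four balls visible in the bore. In the side view, the peg top is at (293.4,228.8) and the socket at (390.4,162.6).

```bash
python3 - <<'E'
from h import *
np.set_printoptions(precision=4,suppress=True)
a=load('t0');b=load('s0')
print('peg',world(a,283.6,199.2,.095),world(b,293.4,228.8,.095))
print('hooktip',world(a,272,189.8,.1))
print('sock',world(a,435.6,218.6,.048),world(b,390.4,162.6,.048))
for n,s,(x,y,w,h),zr in(('sockT',a,(409,195,50,50),(.04,.056)),('sockS',b,(365,145,50,50),(.042,.054)),('pegT',a,(278,190,20,20),(.086,.104)),('pegS',b,(280,215,30,30),(.089,.101))):
    P=np.array([world(s,u,v) for v in range(y,y+h) for u in range(x,x+w) if s['z_map'][v,u]>0]); P=P[(P[:,2]>zr[0])&(P[:,2]<zr[1])]
    c,rad=cv2.minEnclosingCircle(P[:,:2].astype(np.float32)); print(n,len(P),np.median(P,0),P[:,:2].mean(0),c,rad)
from scipy.spatial.transform import Rotation as R
print(R.from_quat(r.get_state()['eef_rot']).as_matrix())
for n,p in (('tumb',(282,139)),('pot',(385,134)),('soap',(505,158))): print(n,world(a,*p,z=.08))
E
```

```text
peg [0.5493 0.1234 0.095 ] [0.5484 0.1251 0.095 ]
hooktip [0.5699 0.1507 0.1   ]
sock [ 0.5165 -0.243   0.048 ] [ 0.5163 -0.242   0.048 ]
sockT 497 [ 0.517  -0.2424  0.0477] [ 0.5169 -0.2425] (0.516628086566925, -0.24351313710212708) 0.033591777086257935
sockS 308 [ 0.514  -0.238   0.0482] [ 0.5141 -0.2385] (0.5116741061210632, -0.24057625234127045) 0.03626372292637825
pegT 69 [0.5496 0.1248 0.0956] [0.5497 0.1248] (0.5498230457305908, 0.12499077618122101) 0.010895860381424427
pegS 65 [0.546  0.1272 0.0951] [0.546  0.1275] (0.5456162691116333, 0.12649063766002655) 0.01185830868780613
[[ 0.9338  0.3577 -0.0007]
 [ 0.3577 -0.9338  0.0015]
 [-0.0001 -0.0017 -1.    ]]
tumb [0.6939 0.1339 0.08  ]
pot [ 0.7137 -0.1115  0.08  ]
soap [ 0.6651 -0.4005  0.08  ]
```

Call:
move_arm:
  motion:
    - [43,-42,0,0,0,0,0]
    - [86,-84,0,0,0,0,0]
    - [129,-126,0,0,0,0,0]
    - [172,-168,0,0,0,0,0]
    - [215,-210,0,0,0,0,0]

```text
clock: 0.72
tool_pos: [0.3498, -0.3088, 0.2386]
eef_rot: [0.983, 0.182, 0.0, -0.0]
contact_force: [0.6, 1.2, -0.6]
opening: 0.999
finger_force: 0.0
```

Call:
move_arm:
  motion:
    - [43,-42,0,0,0,0,0]
    - [86,-84,0,0,0,0,0]
    - [129,-126,0,0,0,0,0]
    - [172,-168,0,0,0,0,0]
    - [215,-210,0,0,0,0,0]

```text
clock: 1.35
tool_pos: [0.4754, -0.0358, 0.2386]
eef_rot: [0.983, 0.182, -0.0, 0.0]
contact_force: [0.7, -0.7, -0.3]
opening: 1.001
finger_force: 0.0
```

Call:
move_arm:
  motion:
    - [40,-39,10,0,0,-8,0]
    - [75,-73,30,0,0,-16,0]
    - [105,-103,50,0,0,-24,0]
    - [125,-122,65,0,0,-31,0]
    - [127,-124,70,0,0,-31,0]

```text
clock: 1.98
tool_pos: [0.5488, 0.1258, 0.1675]
eef_rot: [0.898, 0.439, -0.0, -0.001]
contact_force: [-0.8, 0.5, 0.9]
opening: 1.002
finger_force: 0.0
```

```bash
python3 - <<'E'
from h import *
a=snap('top','t1');b=snap('side','s1')
def c(s,x,y,w,h): return cv2.resize(s['frame'][y:y+h,x:x+w,::-1],(400,400),interpolation=cv2.INTER_CUBIC)
cv2.imwrite('pics/c1.png',np.hstack([c(a,240,150,100,100),c(b,255,190,80,80)]))
st=r.get_state();print(st['tool_pos'],st['q'])
E
```

```text
[0.54836655 0.12263215 0.16804887] [-0.16075416  0.70819806 -0.23856598  1.82398505  0.26061333  0.64226886
 -1.22017017]
```

View pics/c1.png

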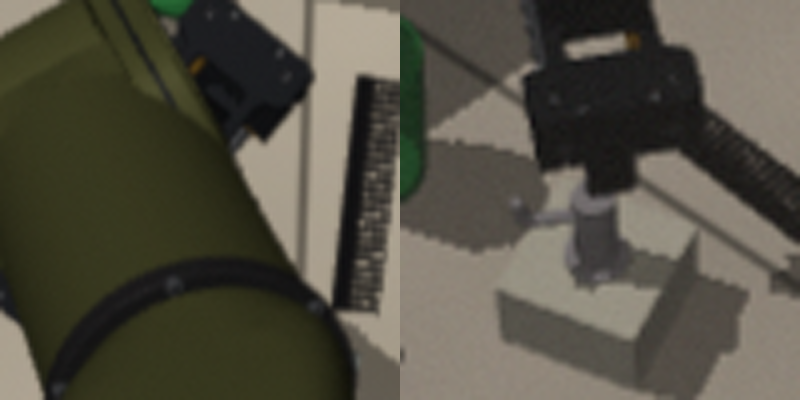

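The side crop shows the fingers straddling the peg along the view line, with the hook pointing away from both fingers. I'll descend and grip.

Call:
move_arm:
  motion:
    - [2,0,30,0,0,0,0]
    - [2,0,60,0,0,0,0]
    - [2,0,90,0,0,0,0]
    - [2,0,112,0,0,0,0]
    - [2,0,112,0,0,0,0.4]
  newtons: 40

```text
clock: 2.7
tool_pos: [0.5493, 0.1229, 0.0562]
eef_rot: [0.9, 0.437, -0.002, 0.001]
contact_force: [0.0, 1.0, 0.1]
opening: 0.906
finger_force: 0.0
```

Call:
move_arm:
  motion:
    - [0,0,0,0,0,0,0.6]
    - [0,0,0,0,0,0,0.7]
    - [0,0,0,0,0,0,0.8]
    - [0,0,0,0,0,0,0.9]
    - [0,0,0,0,0,0,1]

```text
clock: 3.32
tool_pos: [0.5504, 0.1252, 0.0568]
eef_rot: [0.899, 0.438, 0.0, 0.0]
contact_force: [0.0, 0.1, -0.3]
opening: 0.34
finger_force: 0.0
```

Call:
move_arm:
  motion:
    - [0,0,0,0,0,0,1]
    - [0,0,0,0,0,0,1]
    - [0,0,0,0,0,0,1]
    - [0,0,0,0,0,0,1]

```text
clock: 3.82
tool_pos: [0.5503, 0.1252, 0.0567]
eef_rot: [0.899, 0.438, -0.0, -0.0]
contact_force: [-0.2, 0.4, 0.9]
opening: 0.24
finger_force: 40.0
```

```bash
python3 - <<'E'
from h import *
P=[];F=[]
for i in range(4):
    eyes.snapshot('side');s=r.get_state();P.append(s['tool_pos']);F.append(s['contact_force'])
print(np.array(P),np.array(F),s['opening'],s['finger_force'],s['moment'])
E
```

```text
[[0.55031162 0.12521887 0.05670041]
 [0.55030755 0.12522521 0.05671133]
 [0.55031569 0.1252038  0.05671005]
 [0.55031135 0.12519888 0.05671161]] [[-0.48682835  0.57873707  1.05776155]
 [-0.30229795  1.01674174  1.27867347]
 [-0.77769902  1.28851694  1.78194614]
 [-0.64086801  0.73364058  0.8258634 ]] 0.23612661238957566 39.99997461219664 [ 0.11053718  0.09929518 -0.01888906]
```

Call:
move_arm:
  motion:
    - [0,0,-5,0,0,0,1]
    - [0,0,-20,0,0,0,1]
    - [0,0,-45,0,0,0,1]
    - [0,0,-70,0,0,0,1]
    - [0,0,-80,0,0,0,1]

```text
clock: 4.65
tool_pos: [0.5513, 0.1253, 0.1388]
eef_rot: [0.899, 0.438, 0.001, 0.0]
contact_force: [0.4, 0.3, -1.8]
opening: 0.24
finger_force: 40.0
```

Call:
move_arm:
  motion:
    - [-20,13,0,0,0,0,1]
    - [-60,39,0,0,0,0,1]
    - [-105,68,0,0,0,0,1]
    - [-150,97,0,0,0,0,1]
    - [-195,126,0,0,0,0,1]

```text
clock: 5.28
tool_pos: [0.529, -0.1078, 0.1367]
eef_rot: [0.899, 0.438, -0.0, 0.0]
contact_force: [0.8, -0.3, -1.6]
opening: 0.24
finger_force: 40.0
```

Call:
move_arm:
  motion:
    - [-45,29,0,0,0,0,1]
    - [-80,51,0,0,0,0,1]
    - [-105,68,0,0,0,0,1]
    - [-115,74,0,0,0,0,1]
    - [-115,74,0,0,0,0,1]

```text
clock: 5.9
tool_pos: [0.5166, -0.2421, 0.1366]
eef_rot: [0.899, 0.438, -0.0, -0.0]
contact_force: [-0.1, 0.2, -1.9]
opening: 0.24
finger_force: 40.0
```

```bash
python3 - <<'E'
from h import *
a=snap('top','t2');b=snap('side','s2')
def c(s,x,y,w,h): return cv2.resize(s['frame'][y:y+h,x:x+w,::-1],(400,400),interpolation=cv2.INTER_CUBIC)
cv2.imwrite('pics/c2.png',np.hstack([c(a,385,170,100,100),c(b,350,100,80,80)]))
st=r.get_state();print(st)
p=np.array([.5165,-.2425,.048]);print(pix(b,[p,st['tool_pos']-[0,0,.0117],st['tool_pos']-[0,0,.0477],st['tool_pos']+[0,0,.0383]]))
E
```

```text
{'clock': 6.0, 'q': array([ 0.5401712 ,  0.77124431, -0.31758316,  1.81989831,  0.38596814,
        0.61180508, -0.67396632]), 'qd': array([-0.00947639, -0.00090683, -0.00286641,  0.00123877,  0.00443597,
        0.00077007,  0.00206759]), 'joint_torque': array([ 1.10151909e+00, -5.21095240e+01, -2.54670963e+00, -1.10059637e+01,
        1.86960411e-02, -4.67030608e-03, -1.65807489e-05]), 'tool_pos': array([ 0.51727248, -0.24006208,  0.13674736]), 'eef_rot': array([ 8.98408024e-01,  4.39161077e-01,  4.02197451e-04, -6.40097024e-04]), 'contact_force': array([ 0.38160601, -0.36626279, -2.4419644 ]), 'moment': array([ 0.00914352, -0.03704043, -0.00734647]), 'finger_force': 40.000084056721334, 'opening': 0.24359341398060594}
[[390.45663738 162.45945494]
 [392.81996456 142.59335686]
 [391.3449462  152.25759033]
 [394.96318154 128.50741911]]
```

View pics/c2.png

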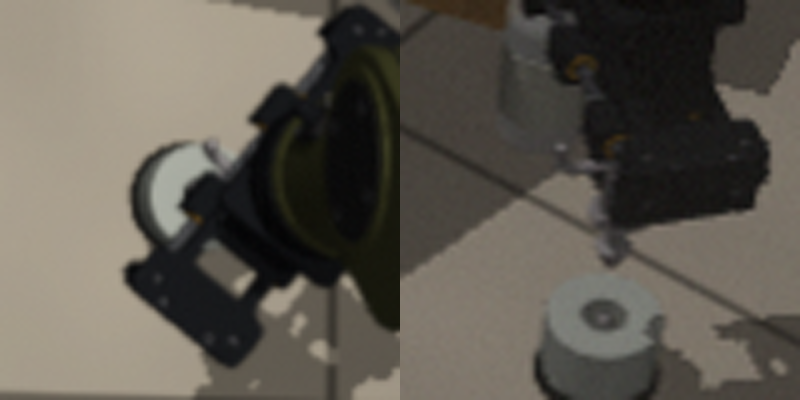

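The left (top) view is mostly hidden by the arm. The right (side) view shows the peg hanging upright in the fingers, its tip near side-pixel (392,152), and the socket mouth at (390.4,163). I'll take a settled reading and a closer crop.

```bash
python3 - <<'E'
from h import *
fs=[]
for i in range(6):
    b=eyes.snapshot('side');s=r.get_state();fs.append(b['frame'].astype(float));print(s['tool_pos'].round(4),s['contact_force'].round(1))
f=np.mean(fs[2:],0).astype(np.uint8)
x,y,w,h=372,118,40,60
im=cv2.resize(f[y:y+h,x:x+w,::-1],(400,600),interpolation=cv2.INTER_CUBIC)
im=cv2.convertScaleAbs(im,alpha=1.6);cv2.imwrite('pics/c3.png',im)
t=s['tool_pos'];print(((pix(b,[[.5165,-.2425,.048],t-[0,0,.0117],t-[0,0,.0477],t-[0,0,.0357]])-[x,y]+.5)*10).round(0))
from scipy.spatial.transform import Rotation as R
print(R.from_quat(s['eef_rot']).as_matrix().round(4))
E
```

```text
[ 0.5174 -0.24    0.1368] [ 0.3 -0.4 -2.3]
[ 0.5174 -0.2401  0.1368] [ 0.4  0.3 -1. ]
[ 0.5173 -0.2404  0.1368] [ 0.7  0.1 -2.1]
[ 0.5173 -0.2408  0.1368] [-1.1  1.  -1.6]
[ 0.5172 -0.2411  0.1368] [-0.1  0.  -2.1]
[ 0.5171 -0.2414  0.1368] [-0.2 -0.5 -2.1]
[[190. 450.]
 [217. 248.]
 [202. 345.]
 [207. 313.]]
[[ 6.152e-01  7.884e-01  1.000e-04]
 [ 7.884e-01 -6.152e-01  1.000e-04]
 [ 2.000e-04 -0.000e+00 -1.000e+00]]
```

View pics/c3.png

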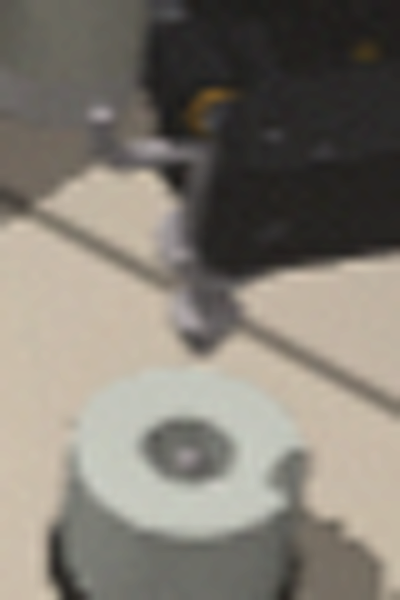

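The crop shows the cone centred at crop x≈207 and the tip at (203,345). Both match the projection of the tool axis, so the peg is centred and upright in the grip. The bore mouth is at (187,450).

Call:
move_arm:
  motion:
    - [0,0,10,0,0,0,1]
    - [0,0,20,0,0,0,1]
    - [0,0,30,0,0,0,1]
    - [0,0,33,0,0,0,1]
    - [0,0,33,0,0,0,1]

```text
clock: 6.92
tool_pos: [0.5167, -0.2422, 0.1034]
eef_rot: [0.899, 0.438, -0.0, -0.0]
contact_force: [-0.4, 0.3, -1.5]
opening: 0.24
finger_force: 40.0
```

Call:
move_arm:
  motion:
    - [0,0,0,0,0,0,1]
    - [0,0,0,0,0,0,1]
    - [0,0,0,0,0,0,1]
    - [0,0,0,0,0,0,1]
    - [0,0,0,0,0,0,1]

```text
clock: 7.55
tool_pos: [0.5169, -0.2422, 0.1038]
eef_rot: [0.899, 0.438, 0.0, 0.0]
contact_force: [-0.3, 0.9, -1.6]
opening: 0.235
finger_force: 40.0
```

```bash
python3 - <<'E'
from h import *
fs=[]
for i in range(6):
    b=eyes.snapshot('side');s=r.get_state();fs.append(b['frame'].astype(float))
    if i%2: print(s['tool_pos'].round(4),s['contact_force'].round(1))
f=np.mean(fs,0).astype(np.uint8)
x,y,w,h=372,128,40,60
im=cv2.resize(f[y:y+h,x:x+w,::-1],(400,600),interpolation=cv2.INTER_CUBIC)
im=cv2.convertScaleAbs(im,alpha=1.6);cv2.imwrite('pics/c4.png',im)
t=s['tool_pos'];print(((pix(b,[[.5165,-.2425,.048],t-[0,0,.0117],t-[0,0,.0477],t-[0,0,.0357]])-[x,y]+.5)*10).round(0))
E
```

```text
[ 0.5169 -0.2422  0.1037] [-0.   0.2 -1.8]
[ 0.5168 -0.2423  0.1037] [ 0.8 -0.4 -1.5]
[ 0.5169 -0.2422  0.1037] [ 0.3 -0.3 -2.3]
[[190. 350.]
 [205. 236.]
 [191. 329.]
 [196. 299.]]
```

View pics/c4.png

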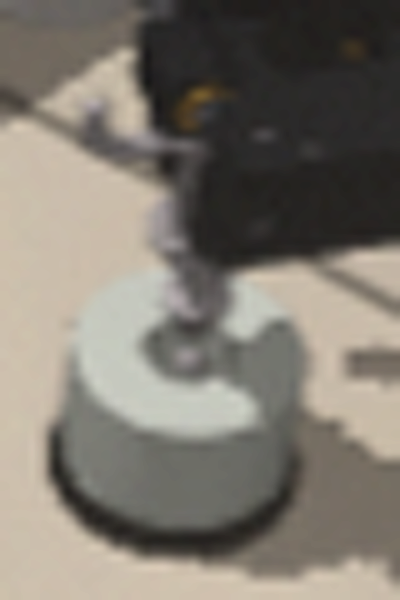

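The tip sits over the bore: crop (192,330) against a mouth centre of (187,350), as expected for this height. I'll lower it into the mouth while watching the force.

Call:
move_arm:
  motion:
    - [0,0,4,0,0,0,1]
    - [0,0,8,0,0,0,1]
    - [0,0,11,0,0,0,1]
    - [0,0,14,0,0,0,1]
    - [0,0,17,0,0,0,1]

```text
clock: 8.48
tool_pos: [0.5169, -0.2422, 0.0865]
eef_rot: [0.899, 0.438, -0.0, 0.0]
contact_force: [0.1, 0.3, -2.6]
opening: 0.239
finger_force: 40.0
```

Call:
move_arm:
  motion:
    - [0,0,1,0,0,0,1]
    - [0,0,2,0,0,0,1]
    - [0,0,3,0,0,0,1]
    - [0,0,4,0,0,0,1]
    - [0,0,5,0,0,0,1]
  newtons: 55

```text
clock: 9.1
tool_pos: [0.5169, -0.2423, 0.0817]
eef_rot: [0.899, 0.438, 0.0, 0.0]
contact_force: [-0.3, -0.3, -3.1]
opening: 0.235
finger_force: 55.0
```

Call:
move_arm:
  motion:
    - [0,0,0.6,0,0,0,1]
    - [0,0,1.2,0,0,0,1]
    - [0,0,1.8,0,0,0,1]
    - [0,0,2.4,0,0,0,1]
    - [0,0,3,0,0,0,1]

```text
clock: 9.72
tool_pos: [0.517, -0.2424, 0.0788]
eef_rot: [0.899, 0.438, 0.0, 0.0]
contact_force: [-0.4, 0.2, -1.3]
opening: 0.23
finger_force: 55.0
```

Call:
move_arm:
  motion:
    - [0,0,0.5,0,0,0,1]
    - [0,0,1,0,0,0,1]
    - [0,0,1.5,0,0,0,1]
    - [0,0,2,0,0,0,1]
    - [0,0,2.5,0,0,0,1]

```text
clock: 10.35
tool_pos: [0.5172, -0.2423, 0.0766]
eef_rot: [0.899, 0.438, 0.0, 0.0]
contact_force: [-0.3, -0.2, 4.3]
opening: 0.232
finger_force: 55.0
```

Call:
move_arm:
  motion:
    - [0,0,0.5,0,0,0,1]
    - [0,0,1,0,0,0,1]
    - [0,0,1.5,0,0,0,1]
    - [0,0,2,0,0,0,1]
    - [0,0,2,0,0,0,1]

```text
clock: 10.98
tool_pos: [0.5174, -0.2424, 0.0747]
eef_rot: [0.899, 0.438, 0.0, 0.001]
contact_force: [-0.1, 0.1, 5.7]
opening: 0.231
finger_force: 55.0
```

Call:
move_arm:
  motion:
    - [0,0,0.5,0,0,0,1]
    - [0,0,1,0,0,0,1]
    - [0,0,1.5,0,0,0,1]
    - [0,0,2,0,0,0,1]
    - [0,0,2,0,0,0,1]

```text
clock: 11.6
tool_pos: [0.5174, -0.2425, 0.0727]
eef_rot: [0.899, 0.438, 0.0, 0.001]
contact_force: [0.6, -0.8, 5.5]
opening: 0.234
finger_force: 55.0
```

Call:
move_arm:
  motion:
    - [0,0,0.5,0,0,0,1]
    - [0,0,1,0,0,0,1]
    - [0,0,1.5,0,0,0,1]
    - [0,0,1.5,0,0,0,1]

```text
clock: 12.1
tool_pos: [0.5169, -0.2422, 0.0707]
eef_rot: [0.899, 0.438, 0.0, -0.0]
contact_force: [-1.0, -0.6, 2.3]
opening: 0.233
finger_force: 55.0
```

Call:
move_arm:
  motion:
    - [0,0,1,0,0,0,1]
    - [0,0,2,0,0,0,1]
    - [0,0,3,0,0,0,1]
    - [0,0,4,0,0,0,1]
    - [0,0,4,0,0,0,1]

```text
clock: 12.72
tool_pos: [0.5158, -0.2418, 0.0657]
eef_rot: [0.899, 0.438, -0.001, -0.001]
contact_force: [0.1, -0.1, -10.1]
opening: 0.234
finger_force: 55.0
```

Call:
move_arm:
  motion:
    - [0,0,0.7,0,0,0,1]
    - [0,0,1.4,0,0,0,1]
    - [0,0,2,0,0,0,1]
    - [0,0,2.5,0,0,0,1]
    - [0,0,2.5,0,0,0,1]

```text
clock: 13.35
tool_pos: [0.5167, -0.2423, 0.0643]
eef_rot: [0.899, 0.438, -0.0, 0.0]
contact_force: [-0.3, -1.0, -10.8]
opening: 0.235
finger_force: 55.0
```

Call:
move_arm:
  motion:
    - [0,0,0.5,0,0,0,1]
    - [0,0,1,0,0,0,1]
    - [0,0,1.5,0,0,0,1]
    - [0,0,2,0,0,0,1]
    - [0,0,2,0,0,0,1]

```text
clock: 13.98
tool_pos: [0.5175, -0.2423, 0.0626]
eef_rot: [0.899, 0.438, 0.001, 0.0]
contact_force: [0.2, -0.5, -3.1]
opening: 0.236
finger_force: 55.0
```

```bash
cat > st.py <<'E'
from h import *
P=[];F=[]
for i in range(6):
    eyes.snapshot('side');s=r.get_state();P.append(s['tool_pos']);F.append(s['contact_force'])
print(s['clock'],np.mean(P,0).round(4),np.mean(F,0).round(1),np.ptp(F,axis=0).round(1))
E
python3 st.py
```

```text
14.275 [ 0.5173 -0.2423  0.0625] [-0.1  0.2 -1.9] [1.9 0.6 1.4]
```

Call:
move_arm:
  motion:
    - [0,0,0.5,0,0,0,1]
    - [0,0,1,0,0,0,1]
    - [0,0,1.5,0,0,0,1]
    - [0,0,1.8,0,0,0,1]
    - [0,0,1.8,0,0,0,1]

```text
clock: 14.9
tool_pos: [0.5169, -0.2422, 0.0604]
eef_rot: [0.899, 0.438, -0.0, 0.0]
contact_force: [0.2, -0.6, -2.3]
opening: 0.236
finger_force: 55.0
```

Call:
move_arm:
  motion:
    - [0,0,0.4,0,0,0,1]
    - [0,0,0.8,0,0,0,1]
    - [0,0,1,0,0,0,1]
    - [0,0,1,0,0,0,1]

```text
clock: 15.4
tool_pos: [0.5169, -0.2423, 0.0595]
eef_rot: [0.899, 0.438, -0.0, 0.0]
contact_force: [-0.5, -0.5, -0.7]
opening: 0.234
finger_force: 55.0
```

Call:
move_arm:
  motion:
    - [0,0,0.4,0,0,0,1]
    - [0,0,0.8,0,0,0,1]
    - [0,0,1,0,0,0,1]
    - [0,0,1,0,0,0,1]

```text
clock: 15.9
tool_pos: [0.5169, -0.2423, 0.0587]
eef_rot: [0.899, 0.438, 0.0, 0.0]
contact_force: [-1.2, 0.3, 5.6]
opening: 0.237
finger_force: 55.0
```

```bash
python3 st.py
```

```text
16.2 [ 0.5169 -0.2423  0.0587] [-1.4  0.3  5. ] [0.9 1.2 1.6]
```

The collar is seated: about 7 N net push, with the TCP at the predicted home height minus 1 mm of socket give. Now I'll lift slowly through the free play.

Call:
move_arm:
  motion:
    - [0,0,-1,0,0,0,1]
    - [0,0,-2,0,0,0,1]
    - [0,0,-3,0,0,0,1]
    - [0,0,-3.5,0,0,0,1]
    - [0,0,-3.5,0,0,0,1]

```text
clock: 16.82
tool_pos: [0.5169, -0.2422, 0.0619]
eef_rot: [0.899, 0.438, 0.0, 0.0]
contact_force: [0.8, 0.2, -2.2]
opening: 0.234
finger_force: 55.0
```

Call:
move_arm:
  motion:
    - [0,0,-0.5,0,0,0,1]
    - [0,0,-1,0,0,0,1]
    - [0,0,-1,0,0,0,1]

```text
clock: 17.2
tool_pos: [0.5169, -0.2423, 0.0629]
eef_rot: [0.899, 0.438, 0.0, 0.0]
contact_force: [-0.1, 0.1, -3.7]
opening: 0.236
finger_force: 55.0
```

Call:
move_arm:
  motion:
    - [0,0,-0.5,0,0,0,1]
    - [0,0,-1,0,0,0,1]
    - [0,0,-1,0,0,0,1]

```text
clock: 17.58
tool_pos: [0.5168, -0.2423, 0.0637]
eef_rot: [0.899, 0.438, -0.0, -0.0]
contact_force: [0.8, -0.9, -7.1]
opening: 0.233
finger_force: 55.0
```

Call:
move_arm:
  motion:
    - [0,0,-0.5,0,0,0,1]
    - [0,0,-1,0,0,0,1]
    - [0,0,-1,0,0,0,1]

```text
clock: 17.95
tool_pos: [0.5167, -0.2422, 0.0646]
eef_rot: [0.899, 0.438, -0.0, -0.0]
contact_force: [1.1, -1.5, -10.5]
opening: 0.237
finger_force: 55.0
```

Call:
move_arm:
  motion:
    - [0,0,-0.5,0,0,0,1]
    - [0,0,-0.5,0,0,0,1]
    - [0,0,-0.5,0,0,0,1]
    - [0,0,-0.5,0,0,0,1]
    - [0,0,-0.5,0,0,0,1]

```text
clock: 18.58
tool_pos: [0.5167, -0.2422, 0.0653]
eef_rot: [0.899, 0.438, -0.0, -0.0]
contact_force: [1.0, -1.1, -14.5]
opening: 0.235
finger_force: 55.0
```

```bash
python3 st.py
```

```text
18.875 [ 0.5167 -0.2422  0.0653] [  0.8  -1.2 -14.6] [0.7 1.5 1.4]
```

That is about 12.5 N net pull. I'll ease back to about 10 N and hold it steadily for over a second.

Call:
move_arm:
  motion:
    - [0,0,0.6,0,0,0,1]
    - [0,0,0.6,0,0,0,1]
    - [0,0,0.6,0,0,0,1]
    - [0,0,0.6,0,0,0,1]
    - [0,0,0.6,0,0,0,1]

```text
clock: 19.5
tool_pos: [0.5168, -0.2422, 0.0649]
eef_rot: [0.899, 0.438, -0.0, -0.0]
contact_force: [0.6, -1.6, -11.9]
opening: 0.236
finger_force: 55.0
```

Call:
move_arm:
  motion:
    - [0,0,0,0,0,0,1]
    - [0,0,0,0,0,0,1]
    - [0,0,0,0,0,0,1]
    - [0,0,0,0,0,0,1]
    - [0,0,0,0,0,0,1]

```text
clock: 20.12
tool_pos: [0.5168, -0.2422, 0.0648]
eef_rot: [0.899, 0.438, -0.0, -0.0]
contact_force: [0.2, -0.6, -12.5]
opening: 0.234
finger_force: 55.0
```

```bash
python3 st.py
```

```text
20.425 [ 0.5168 -0.2422  0.0648] [ -0.1  -0.3 -12. ] [2.7 1.5 0.7]
```

The pull held at 10 N for about 1.5 s. Next I'll push the peg back home lightly and release it.

Call:
move_arm:
  motion:
    - [0,0,1.5,0,0,0,1]
    - [0,0,3,0,0,0,1]
    - [0,0,4.5,0,0,0,1]
    - [0,0,5.4,0,0,0,1]
    - [0,0,5.4,0,0,0,1]

```text
clock: 21.05
tool_pos: [0.5174, -0.2423, 0.0597]
eef_rot: [0.899, 0.438, 0.0, 0.0]
contact_force: [0.1, -0.5, -1.7]
opening: 0.234
finger_force: 55.0
```

Call:
move_arm:
  motion:
    - [0,0,0.4,0,0,0,1]
    - [0,0,0.6,0,0,0,1]
    - [0,0,0.6,0,0,0,1]

```text
clock: 21.42
tool_pos: [0.5174, -0.2423, 0.0592]
eef_rot: [0.899, 0.438, 0.0, 0.0]
contact_force: [0.6, -0.2, 2.0]
opening: 0.237
finger_force: 55.0
```

```bash
python3 st.py
```

```text
21.725 [ 0.5174 -0.2423  0.0591] [1.2 0.  2.1] [2.1 1.1 1.4]
```

Call:
move_arm:
  motion:
    - [0,0,0,0,0,0,0.7]
    - [0,0,0,0,0,0,0.6]
    - [0,0,0,0,0,0,0.4]
    - [0,0,0,0,0,0,0.2]
    - [0,0,0,0,0,0,0]

```text
clock: 22.35
tool_pos: [0.5168, -0.2422, 0.0588]
eef_rot: [0.899, 0.438, -0.0, -0.0]
contact_force: [-1.1, 0.2, 0.5]
opening: 0.713
finger_force: 0.0
```

Call:
move_arm:
  motion:
    - [0,0,0,0,0,0,0]
    - [0,0,0,0,0,0,0]
    - [0,0,0,0,0,0,0]
    - [0,0,0,0,0,0,0]
    - [0,0,0,0,0,0,0]

```text
clock: 22.98
tool_pos: [0.5169, -0.2422, 0.0588]
eef_rot: [0.899, 0.438, -0.0, 0.0]
contact_force: [0.3, 0.1, -0.3]
opening: 1.0
finger_force: 0.0
```

Open and clear. I'll go up, then back away so the cameras can see.

Call:
move_arm:
  motion:
    - [0,0,-20,0,0,0,0]
    - [0,0,-60,0,0,0,0]
    - [0,0,-110,0,0,0,0]
    - [0,0,-140,0,0,0,0]
    - [0,0,-140,0,0,0,0]

```text
clock: 23.6
tool_pos: [0.5184, -0.2427, 0.2012]
eef_rot: [0.899, 0.438, 0.002, 0.002]
contact_force: [0.4, 0.1, 0.1]
opening: 1.002
finger_force: 0.0
```

Call:
move_arm:
  motion:
    - [-30,0,0,0,0,0,0]
    - [-70,0,0,0,0,0,0]
    - [-110,0,0,0,0,0,0]
    - [-140,0,0,0,0,0,0]
    - [-150,0,0,0,0,0,0]

```text
clock: 24.22
tool_pos: [0.4222, -0.3617, 0.1975]
eef_rot: [0.9, 0.437, -0.001, -0.001]
contact_force: [0.7, 0.8, 0.2]
opening: 1.001
finger_force: 0.0
```

```bash
python3 - <<'E'
from h import *
a=snap('top','t9');b=snap('side','s9');b0=load('s0')
def c(s,x,y,w,h): return cv2.resize(s['frame'][y:y+h,x:x+w,::-1],(400,400),interpolation=cv2.INTER_CUBIC)
full=cv2.resize(b['frame'][:,:,::-1],(800,500))
cv2.imwrite('pics/c9.png',np.hstack([c(a,400,180,60,60),c(b,365,130,50,50)]));
P=np.array([world(b,u,v) for v in range(125,185) for u in range(365,415) if b['z_map'][v,u]>0])
d=np.hypot(P[:,0]-.5167,P[:,1]+.2424)<.012
print('barrel top z',np.sort(P[d][:,2])[-25:].round(3))
df=np.abs(b['frame'].astype(int)-b0['frame']).sum(2)>60
cv2.imwrite('pics/df.png',np.vstack([full[:300],cv2.resize(cv2.cvtColor((df*255).astype(np.uint8),cv2.COLOR_GRAY2BGR),(800,500))[:300]]))
E
```

```text
barrel top z [0.096 0.097 0.097 0.097 0.097 0.097 0.098 0.098 0.098 0.098 0.099 0.099
 0.099 0.099 0.099 0.099 0.1   0.1   0.1   0.1   0.1   0.101 0.101 0.101
 0.101]
```

View pics/c9.png

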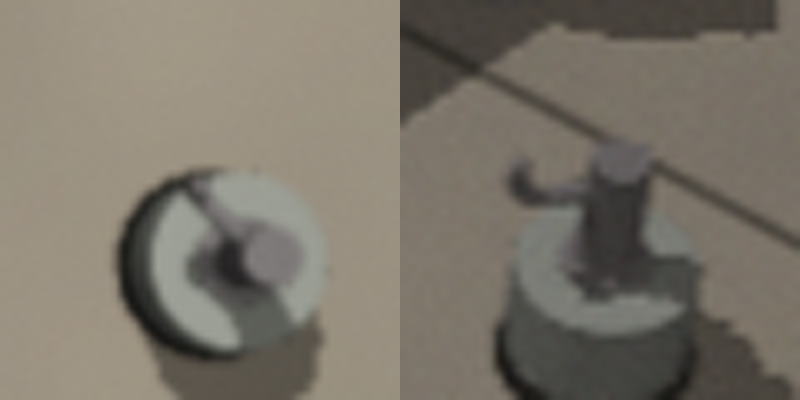

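View pics/s9.png

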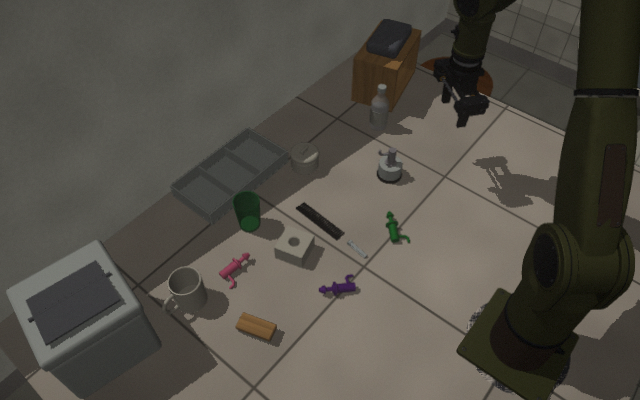

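The peg stands upright in the socket with its collar on the top face. In the side view its barrel top is at about (392,150) and measures z≈0.098, which is 0.048 + 0.050. The holder is empty and every bystander is where it was.

```bash
python3 -c "
from h import *
print(world(load('t9'),440.4,217.3,.098),world(load('s9'),392.2,149.9,.098)); print(finish_job())"
```

```text
[ 0.51793917 -0.24190375  0.098     ] [ 0.51622557 -0.24088198  0.098     ]
the job is handed in; nothing more can be done
None
```

The chrome hook peg is snapped fully home in the round socket, collar on its top. It held a steady tug of about 10 N for over a second, then was released upright, nothing else disturbed, and the job is handed in.

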